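# Unstack the tea table and put the health things in their places

### The job

Two small stacks were left on the tea table: take each apart from the top, lifting off the upper thing before you move what is under it, and put each thing in its own place: the oak pill box squarely in the middle of the rush mat, the celadon jar in the middle of the round cork coaster, and the inhaler lying on its side lengthways in the middle of the white dish. Lay the thermometer case flat on the floor of the wooden corner tray and slide it fully home against both raised stops. Leave the glass bowl and the chopstick rest where they are, and keep the jar and the box upright.

Things in the scene. Friction and masses are not known exactly. Their poses are not given: they have to be found in the camera images.
- thermo_case: Stainless steel thermometer case, a slim closed bar 100 x 30 x 20 mm (x, y, z), edges rounded, a flat spring clip on top (3.5 mm, look only). At the start it lies on the pill box or on the jar, underside 44 mm above the table. Origin: centre of its underside; x along its length, z up. About 60 g.
- inhaler: White plastic inhaler on its side, L-shaped, on the other of box and jar (underside 44 mm up). Origin: centre of its 84 x 54 mm footprint (x, y), at the underside. Sleeve, to grip: x -42 to 20, y -27 to 3, 26 high. Metal canister 20 thick: x 20 to 42, y -12. Grey-capped mouthpiece: x -42 to -16, y 3 to 27, 24 high. Grip across y at x 4, y -12 (30 wide). 40 g.
- pill_box: Plain oak pill box, closed, one solid piece to handle, 124 x 62 x 44 mm (x, y, z), with a dark lid seam. Stands flat on the table, with one thing on its top. Origin: centre of its underside; x along its length. About 220 g.
- jar: Low round lidded jar in celadon green ceramic, diameter 62 mm, 44 mm high, flat top, lid fixed on, straight sides from 6 mm up. Stands on the table with one thing on its top. Origin: centre of its underside. About 250 g.
- corner_tray: Fixed wooden corner tray, 140 x 74 mm (x, y), floor 5 mm above the table. Two darker stops rise 7 mm above its floor: along its +x end, inner face at x = 62, and along its +y long side, inner face at y = 29; other sides open. With the case home (lengthways, either way round) the case's origin is at x = 12, y = 14 mm in the tray's frame. Origin: centre of its underside.
- dish: Fixed white ceramic rectangular dish for the inhaler, 134 x 102 mm (x, y), walls 5 mm thick and 10 mm high, floor 5 mm above the table. Origin: centre of its underside; x along its length.
- rush_mat: Fixed rectangular woven rush mat for the pill box, 150 x 90 x 4 mm (x, y, z), dark edging on its long sides. Origin: centre of its underside; x along its length.
- coaster: Fixed round cork coaster for the jar, diameter 90 mm, 5 mm thick. Origin: centre of its underside.
- bowl: Round glass bowl, rim diameter 104 mm, 45 mm high, loose; a bystander, leave it alone. Origin: centre of its underside.
- chopstick_rest: Bamboo chopstick rest, 50 x 18 x 12 mm, loose; a bystander, leave it alone. Origin: centre of its underside; x along its length.

How it is judged:
At the end, for the whole second after the job is handed in: Case flat on the tray floor, within 3 mm of both stops, 0.07 rad of lengthways; inhaler on its side on the dish floor, within 15 mm of centre, 0.26 rad of lengthways; box upright on the mat within 12 mm, 0.2 rad; jar upright on the coaster within 12 mm; all at rest (x of thermo_case in the frame of corner_tray between 0.009 and 0.015 m and y of thermo_case in the frame of corner_tray between 0.011 and 0.017 m and height (world z) of each of thermo_case, pill_box below 0.008 m and angle between each of thermo_case, inhaler, pill_box, jar's own z axis and vertical below 0.1 rad and angle between the x axis of thermo_case and the x axis of corner_tray, either way round below 0.07 rad and horizontal distance between inhaler and dish below 0.015 m and height (world z) of each of inhaler, jar below 0.009 m and angle between the x axis of inhaler and the x axis of dish, either way round below 0.26 rad and horizontal distance between pill_box and rush_mat below 0.012 m and angle between the x axis of pill_box and the x axis of rush_mat, either way round below 0.2 rad and horizontal distance between jar and coaster below 0.012 m and linear speed of each of thermo_case, inhaler, pill_box, jar below 0.02 m/s and angular speed of each of thermo_case, inhaler, pill_box, jar below 0.2 rad/s); the robot touches nothing.
It fails at once if the glass bowl is shifted by more than 15 mm (distance of bowl from where it was at the start of the episode above 0.015 m).
It fails at once if the chopstick rest is shifted by more than 15 mm (distance of chopstick_rest from where it was at the start of the episode above 0.015 m).
It fails at once if the pill box or jar is moved more than 50 mm while the thermometer case or inhaler still lies on it ((distance of pill_box from where it was at the start of the episode above 0.05 m and contact force between thermo_case and pill_box above 0.05 N) or (distance of pill_box from where it was at the start of the episode above 0.05 m and contact force between inhaler and pill_box above 0.05 N) or (distance of jar from where it was at the start of the episode above 0.05 m and contact force between thermo_case and jar above 0.05 N) or (distance of jar from where it was at the start of the episode above 0.05 m and contact force between inhaler and jar above 0.05 N)).
It fails at once if the jar or the pill box is tipped over (angle between any of jar, pill_box's own z axis and vertical above 0.7 rad).
It also fails if it takes over 115 s, if anything falls off the work surface, if the arm or the gripper's body presses on something with over 40 N, if the wrist force passes 120 N, or if a joint passes its speed limit or range.

### The arm

A 6-joint arm with a two-finger parallel gripper is mounted at the origin on the work surface. World frame = base frame: x ahead of the robot, y to its left, z up, the work surface at z = 0. Lengths are in m, angles in rad, forces in N, time in s.
With the tool pointing down it reaches from about 0.35 to 0.975 m from the base axis. Payload 4.9 kg.
Tool frame: the origin (TCP) lies at the very end of the fingers, on their centre line; the grasp point (between the pads) lies 19 mm behind it; z points along the fingers, y is the line along which they close (so a half turn about z gives the same grasp; the last joint's range is limited). The gripper opens to 85 mm and grips with 20 to 120 N. Pads are 22 mm wide; open, the fingers measure 114 mm over their backs; the gripper's body (76 mm by 85 mm) begins 54 mm behind the grasp point. The pads swing forward as they close: fully open they stand 13 mm farther back than shut.
Start: joints at [-0.119, 0.053, 1.613, -0, 1.476, -0.119], TCP at [0.625, 0, 0.231] pointing down, gripper open.
Joint ranges: [-3.01, 3.01], [-1.01, 2.22], [0.06, 2.58], [-1.02, 4.17], [0.09, 2.62], [-3.14, 3.14]. Speed limits (rad/s): [2.57, 2.57, 3.14, 3.14, 3.14, 3.14].

### API

Orientations are given as a rotation vector (axis times angle).
In Python, from station import get_obs, optics, ctrl gives the robot as it stands.
- The arm moves only by the shell command python3 -m pendant 'ROWS' [FORCE]. ROWS is JSON, a list of rows, each a list of 3 entries, a list of its own where there are three numbers: the shift along the tool's x, y, z in mm, then the turn, a rotation vector about the tool's x, y, z in rad, then the opening, from 0 (shut) to 1 (fully open). A call has 1 to 12 rows; each row shifts and turns the commanded pose from where the row before left it, along the tool's axes as they then stand; what a row does not reach is not made up. A row lasts 1/12 s, in which the tool goes at most 41.7 mm and 7.16 degrees, less where a joint would pass 70% of its speed; a pose out of reach is approached as far as the arm can. A call is refused whole if a number of a shift passes 41.7 or a number of a turn 0.125, either way. A call with a gripper value outside its range is refused whole. The fingers move at their own pace and stop on an object; FORCE is the grip in N (left out, the last holds). Time passes only in rows, so rows that do not move let the fingers close. It gives the time, the measured TCP pose, the force, the opening and the grip force at its end, in the units of the state.
- get_obs(): the state, without advancing time (a new reading comes with each control period).
- optics.get_image(name): name is "scene" or "side" or "wrist"; returns the picture (400x640x3 uint8, red, green, blue); there is no depth.
- optics.camera_model(name): a dict with "fx", "fy", "cx", "cy" (pixels), "cam_to_world" (4x4, takes a point from camera to world coordinates). Camera axes: x right, y up, looking along -z (the intrinsics and any distortion apply to the point x, -y, -z); pixel columns grow to the right and rows downward; lengths in m; the calibration is good to about 2 mm. A picture is of the moment at which its call begins: read the wrist's pose just before it. camera_model takes no time and is no camera call; for the wrist camera it gives the pose at the moment of the call.
- ctrl.finish_job(): hands the job in; it is judged then, once.
The state is a dict: "t": time; "q": joint angles; "dq": joint speeds; "effort": joint torques, N m; "tool_pos": TCP position; "tool_rot": TCP orientation; "contact_force": force on the tool from outside, world axes, zero at the start; "wrist_torque": the same for the moment, N m; "opening": finger opening in m; "grip_force": force on a finger pad.
Only numpy, scipy, OpenCV 4.12 (cv2) and the standard library are available. Lean on these libraries where they do the work, as an engineer would, in place of code of your own. Each camera call takes 0.05 s, during which the arm holds its last target. There are 200 camera calls.

## Working session

There is one attempt and no reset: what is moved stays moved. The work goes in short steps, Python scripts to look and compute and a shell command to move; the robot and the scene stay as the last step left them, time stands still between calls to the robot, and variables do not carry over. Pictures are saved under pics/ and viewed, at most 14 in all, crops included, and the job is handed in when it is done.

```bash
mkdir -p pics; ls; python3 - <<'E'
from station import get_obs, optics
import cv2,numpy as np
for n in ["scene","side"]:
    im=optics.get_image(n); cv2.imwrite(f"pics/{n}0.png",cv2.resize(im[:,:,::-1],(800,500),interpolation=cv2.INTER_CUBIC)); cv2.imwrite(f"{n}0raw.png",im[:,:,::-1])
    m=optics.camera_model(n); print({k:(np.round(v,4).tolist() if not isinstance(v,str) else v) for k,v in m.items()})
m=optics.camera_model("wrist");print(m)
print(get_obs())
E
```

```text
pics
{'fx': 382.3151, 'fy': 382.3151, 'cx': 314.3479, 'cy': 195.5348, 'cam_to_world': [[-0.2016, -0.7542, 0.625, 1.1188], [0.9794, -0.1613, 0.1212, 0.1038], [0.0094, 0.6365, 0.7712, 0.7618], [0.0, 0.0, 0.0, 1.0]]}
{'fx': 487.9517, 'fy': 487.9517, 'cx': 314.5313, 'cy': 202.1907, 'cam_to_world': [[0.8842, 0.3472, -0.3124, 0.079], [-0.467, 0.6664, -0.5812, -0.8334], [0.0064, 0.6598, 0.7514, 1.1814], [0.0, 0.0, 0.0, 1.0]]}
{'fx': 348.4288518266684, 'fy': 348.4288518266684, 'cx': 318.81962433138887, 'cy': 201.38430066740062, 'cam_to_world': array([[ 9.99997614e-01, -1.30958294e-04,  2.18034823e-03,
         6.24143856e-01],
       [-5.57717167e-04,  9.49805584e-01,  3.12840283e-01,
         8.10289976e-02],
       [-2.11187595e-03, -3.12840752e-01,  9.49803245e-01,
         3.72804021e-01],
       [ 0.00000000e+00,  0.00000000e+00,  0.00000000e+00,
         1.00000000e+00]])}
{'t': 0.1, 'q': array([-1.18996511e-01,  5.33108474e-02,  1.61417633e+00, -3.56691874e-05,
        1.47598169e+00, -1.19020650e-01]), 'dq': array([ 1.37120167e-05, -1.13783665e-03, -4.15119164e-03, -3.72535392e-04,
        1.36587434e-03,  1.62063617e-03]), 'effort': array([ 6.14647306e-04, -3.94903493e+01, -3.71363103e+01, -4.52310599e-05,
        3.99340541e-03, -4.17574097e-05]), 'tool_pos': array([6.24431882e-01, 6.05260690e-05, 2.30161812e-01]), 'tool_rot': array([-2.22038316e+00, -2.22044433e+00,  1.86476664e-03]), 'contact_force': array([-0.39121148, -0.78950041, -1.00819987]), 'wrist_torque': array([0.00337702, 0.07269777, 0.0058703 ]), 'grip_force': 0.0, 'opening': 0.08561804122886167}
```

View pics/scene0.png

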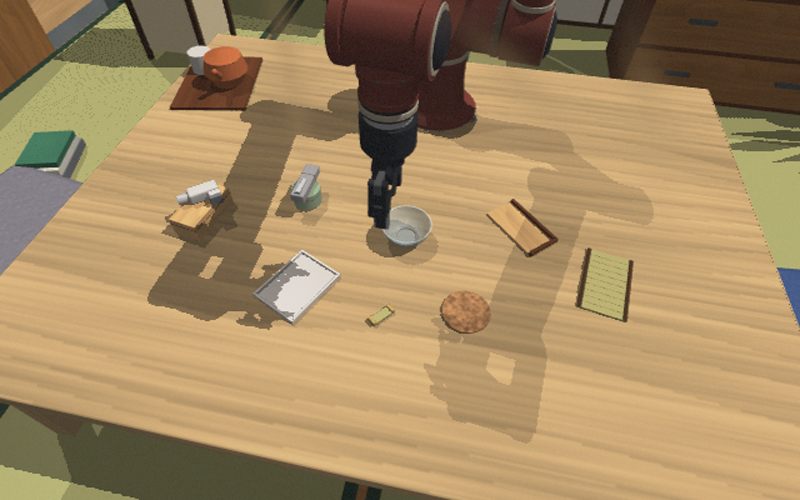

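View pics/side0.png

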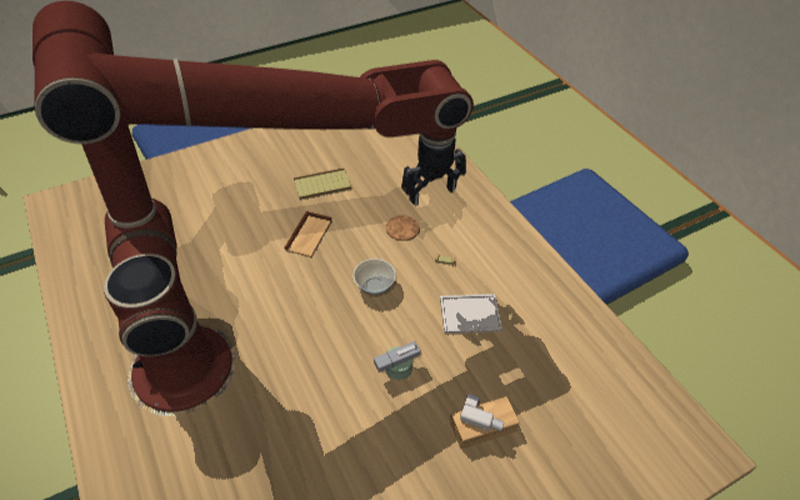

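The two stacks are the inhaler on the oak box (scene view, box at about 197,215) and the case on the jar (305,190). The targets in the same view are the dish (297,286), coaster (466,312), tray (522,227), mat (605,285), bowl (407,227) and rest (381,315). I'll get coarse positions from these, then take wrist close-ups.

```bash
cat > h.py <<'E'
import numpy as np, cv2
from station import get_obs, optics
from scipy.spatial.transform import Rotation as R
def ray(m,u,v,z):
    T=np.array(m["cam_to_world"]); d=T[:3,:3]@np.array([(u-m["cx"])/m["fx"],-(v-m["cy"])/m["fy"],-1]); o=T[:3,3]
    return o+d*(z-o[2])/d[2]
def proj(m,p):
    T=np.array(m["cam_to_world"]); c=T[:3,:3].T@(np.array(p)-T[:3,3]); return m["cx"]+m["fx"]*c[0]/-c[2], m["cy"]-m["fy"]*c[1]/-c[2]
E
python3 - <<'E'
from h import *
m=optics.camera_model("scene")
for n,u,v,z in [("dish",297,286,.01),("coaster",466,312,.005),("tray",520,228,.008),("mat",605,285,.004),("bowlrim",407,226,.045),("rest",381,315,.01),("inhaler",200,193,.06),("box top",197,214,.044),("case",307,187,.06),("jarbot",306,203,.02)]:
    print(n,ray(m,u/1.25,v/1.25,z).round(3))
m=optics.camera_model("side")
for n,u,v,z in [("dish",470,314,.01),("coaster",403,228,.005),("tray",308,236,.008),("mat",323,183,.004),("bowlrim",375,277,.045),("rest",446,260,.01),("inhaler",482,414,.06),("box top",486,418,.044),("case",398,356,.06)]:
    print(n,ray(m,u/1.25,v/1.25,z).round(3))
E
```

```text
dish [ 0.648 -0.172  0.01 ]
coaster [0.635 0.149 0.005]
tray [0.408 0.239 0.008]
mat [0.518 0.406 0.004]
bowlrim [0.485 0.009 0.045]
rest [ 0.677 -0.002  0.01 ]
inhaler [ 0.498 -0.427  0.06 ]
box top [ 0.542 -0.417  0.044]
case [ 0.434 -0.215  0.06 ]
jarbot [ 0.443 -0.22   0.02 ]
dish [ 0.637 -0.18   0.01 ]
coaster [0.632 0.142 0.005]
tray [0.396 0.229 0.008]
mat [0.515 0.404 0.004]
bowlrim [ 0.477 -0.003  0.045]
rest [ 0.673 -0.011  0.01 ]
inhaler [ 0.503 -0.425  0.06 ]
box top [ 0.511 -0.43   0.044]
case [ 0.418 -0.23   0.06 ]
```

```bash
cat > snap.py <<'E'
import sys,json; from h import *
n=sys.argv[1]; cam=sys.argv[2] if len(sys.argv)>2 else "wrist"
m=optics.camera_model(cam); im=optics.get_image(cam)[:,:,::-1]; cv2.imwrite(f"{n}raw.png",im)
json.dump({k:np.array(v).tolist() for k,v in m.items()},open(n+".json","w"))
cv2.imwrite(f"pics/{n}.png",cv2.resize(im,(800,500),interpolation=cv2.INTER_CUBIC))
E
python3 snap.py w0
python3 -m pendant '[[[33,-15,-3],[0,0,0],1],[[33,-15,-3],[0,0,0],1],[[33,-15,-3],[0,0,0],1],[[33,-15,-3],[0,0,0],1],[[33,-15,-3],[0,0,0],1],[[33,-15,-3],[0,0,0],1],[[33,-15,-3],[0,0,0],1],[[33,-15,-3],[0,0,0],1],[[33,-15,-3],[0,0,0],1],[[0,0,0],[0,0,0],1],[[0,0,0],[0,0,0],1],[[0,0,0],[0,0,0],1]]'
python3 snap.py w1
python3 -m pendant '[[[-41,0,0],[0,0,0],1],[[-41,0,0],[0,0,0],1],[[-41,0,0],[0,0,0],1],[[-41,0,0],[0,0,0],1],[[-41,0,0],[0,0,0],1],[[-41,0,0],[0,0,0],1],[[-41,0,0],[0,0,0],1],[[-41,0,0],[0,0,0],1],[[-41,0,0],[0,0,0],1],[[-41,0,0],[0,0,0],1],[[-41,0,0],[0,0,0],1],[[-41,0,0],[0,0,0],1]]'
python3 -m pendant '[[[-41,0,0],[0,0,0],1],[[-41,0,0],[0,0,0],1],[[-41,0,0],[0,0,0],1],[[-15,0,0],[0,0,0],1],[[0,0,0],[0,0,0],1],[[0,0,0],[0,0,0],1],[[0,0,0],[0,0,0],1],[[0,0,0],[0,0,0],1]]'
python3 snap.py w2
```

```text
t: 1.15
tool_pos: [0.4899, 0.2967, 0.2579]
tool_rot: [2.221, 2.222, -0.001]
contact_force: [-0.7, 0.0, 0.3]
opening: 0.0856
grip_force: 0.0
t: 2.2
tool_pos: [0.4887, -0.1986, 0.2582]
tool_rot: [2.225, 2.218, -0.0]
contact_force: [0.6, 0.9, -0.6]
opening: 0.0854
grip_force: 0.0
t: 2.87
tool_pos: [0.49, -0.3318, 0.2583]
tool_rot: [-2.22, -2.222, -0.0]
contact_force: [0.1, 0.6, -0.0]
opening: 0.0855
grip_force: 0.0
```

View pics/w0.png

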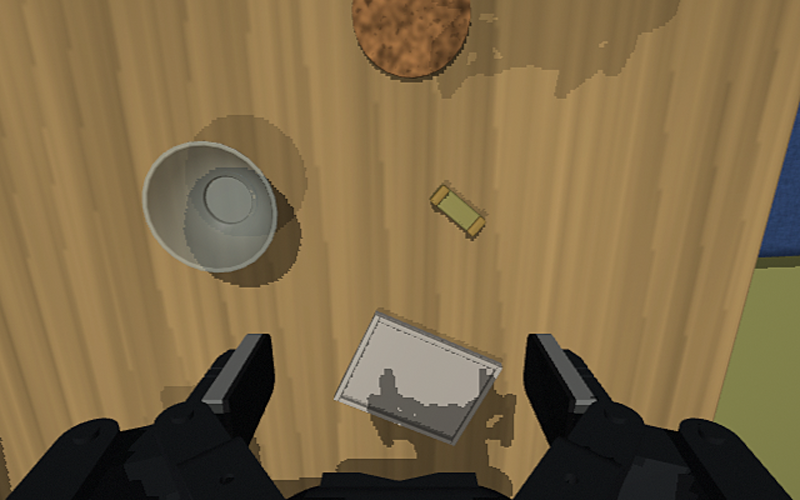

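View pics/w1.png

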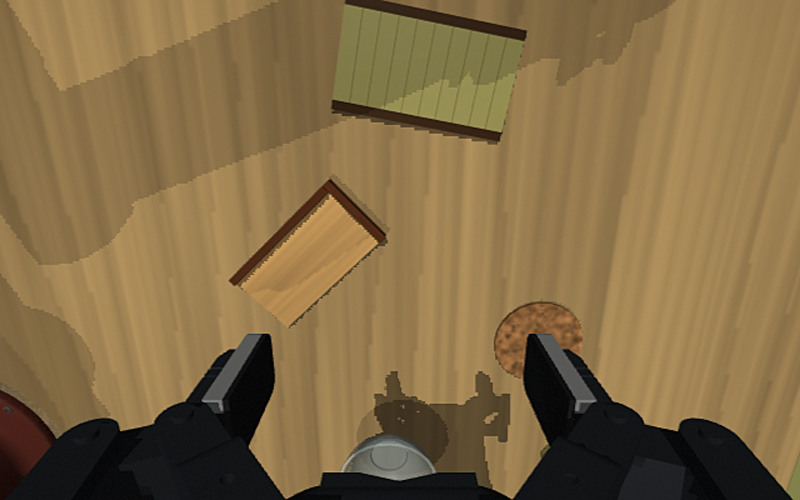

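View pics/w2.png

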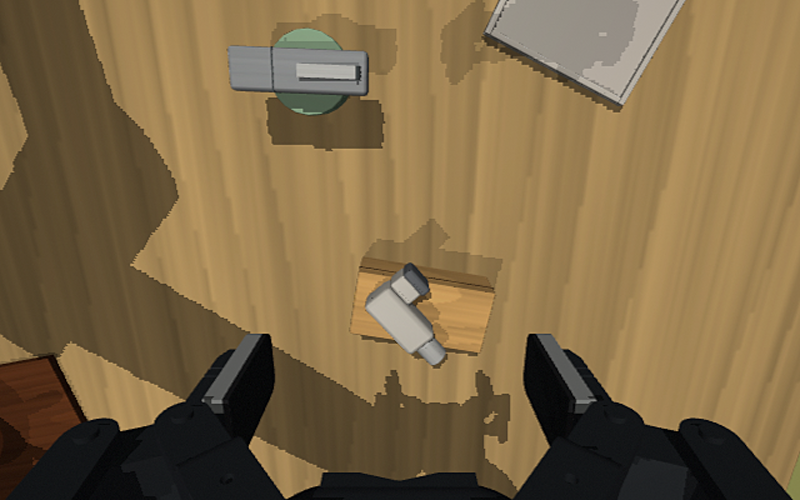

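The wrist views show these positions (800×500 px):
- **w0:** dish corners (377,314), (501,369), (455,443), (336,397).
- **w1:** mat corners (346,2), (526,34), (500,140), (332,108). Tray stop corner (330,181), stop ends (233,282) and (385,238), open corner (290,327).
- **w2:** case on jar at (298,70), inhaler on box at (420,305).

Next I'll enlarge the two stacks.

```bash
python3 - <<'E'
from h import *
im=cv2.imread("w2raw.png")
a=cv2.resize(im[195:300,270:400],None,fx=6,fy=6,interpolation=cv2.INTER_CUBIC)[:,:]
b=im[15:100,175:305]
cv2.imwrite("pics/boxcrop.png",cv2.resize(im[200:298,272:402],None,fx=6,fy=6,interpolation=cv2.INTER_CUBIC))
cv2.imwrite("pics/jarcrop.png",cv2.resize(im[15:100,175:305],None,fx=6,fy=6,interpolation=cv2.INTER_CUBIC))
E
```

```text
(no output)
```

View pics/boxcrop.png

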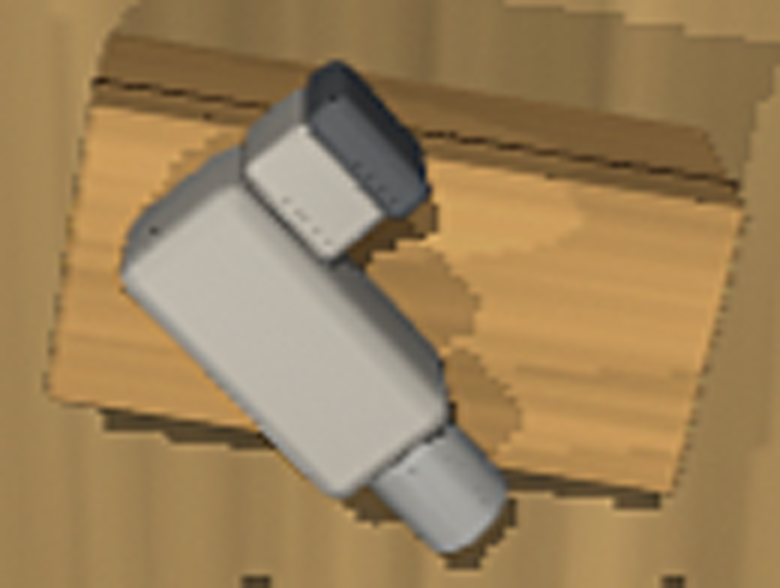

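View pics/jarcrop.png

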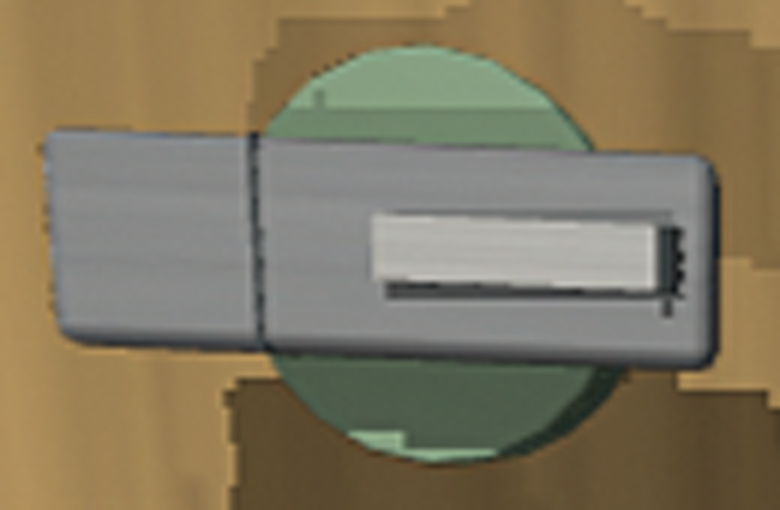

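Enlarged readings, as crop pixels ÷6 plus offset:
- **Box top:** corners (92,102), (744,206), (670,495), (48,398).
- **Inhaler sleeve top:** corners (125,272), (238,180), (445,408), (340,497), with the canister pointing down and right.
- **Case top:** corners (48,135), (715,158), (712,368), (62,342).
- **Jar:** rim points around (425,250).

```bash
cat > meas.py <<'E'
from h import *
import json
def L(n): return json.load(open(n+".json"))
def quad(name,m,pts,z,s=1.25,off=(0,0)):
    P=np.array([ray(m,u/s+off[0],v/s+off[1],zz)[:2] for (u,v),zz in zip(pts,np.broadcast_to(z,len(pts)))])
    e=np.roll(P,-1,0)-P
    print(name,"c",(P.mean(0)*1000).round(1),"edges",(np.linalg.norm(e,axis=1)*1000).round(1),"ang",np.degrees(np.arctan2(e[:,1],e[:,0])).round(1)); return P
def circ(name,m,pts,z,s=1.25,off=(0,0)):
    P=np.array([ray(m,u/s+off[0],v/s+off[1],z)[:2] for u,v in pts])
    A=np.c_[2*P,np.ones(len(P))]; x=np.linalg.lstsq(A,(P**2).sum(1),rcond=None)[0]
    print(name,"c",(x[:2]*1000).round(1),"r",round(1000*(x[2]+x[:2]@x[:2])**.5,1))
E
python3 - <<'E'
from meas import *
w0,w1,w2=L("w0"),L("w1"),L("w2")
quad("dish",w0,[(377,314),(501,369),(455,443),(336,397)],.01)
quad("mat",w1,[(346,2),(526,34),(500,140),(332,108)],.004)
quad("tray",w1,[(233,282),(330,181),(385,238),(290,327)],[.012,.012,.012,.005])
circ("coaster0",w0,[(352,22),(470,22),(411,78),(370,63),(453,61)],.005)
circ("coaster1",w1,[(495,341),(582,341),(538,302),(508,314),(569,314)],.005)
circ("bowl",w0,[(144,195),(275,215),(200,142),(217,271),(158,160),(262,170)],.045)
o=(272,200); quad("box",w2,[(92,102),(744,206),(670,495),(48,398)],.044,6,o)
P=quad("sleeve",w2,[(238,180),(445,408),(340,497),(125,272)],.07,6,o)
o=(175,15); quad("case",w2,[(48,135),(715,158),(712,368),(62,342)],[.062]*4,6,o)
circ("jar",w2,[(420,45),(270,125),(590,150),(545,105),(440,465),(345,430),(290,375)],.044,6,o)
E
```

```text
dish c [ 642.  -172.5] edges [132.   96.7 131.8  99.6] ang [ -26.3 -114.9  155.    65.2]
mat c [512.8 405.6] edges [149.   86.  149.6  82.5] ang [  -9.  -100.2  169.6   79.4]
tray c [403.4 241. ] edges [138.   71.8 137.   71.6] ang [  44.7  -47.5 -135.4  133.3]
coaster0 c [632.8 147.7] r 45.1
coaster1 c [631.7 149.6] r 44.5
bowl c [479.1   7.6] r 50.5
box c [ 510.  -427.1] edges [122.1  62.  122.2  61.4] ang [ -9.7 -99.4 170.1  80.5]
sleeve c [ 490.7 -421.6] edges [57.1 25.9 58.5 26.3] ang [ -50.2 -135.7  130.3   41.3]
case c [ 417.4 -225.5] edges [98.6 29.3 98.9 28.7] ang [ -1.8 -92.1 177.9  87.3]
jar c [ 420.8 -225.3] r 30.2
```

Edge lengths match the given sizes. The case sits at (417,-225) at -2°, so I'll move over it and turn the tool 92°.

```bash
cat > go.py <<'E'
import sys; from h import *
# usage: go.py x y z [phi_deg]  (mm) : prints shift in current tool axes, and turn about tool z
o=get_obs(); Rm=R.from_rotvec(o["tool_rot"]).as_matrix(); p=o["tool_pos"]*1000
phi=np.degrees(np.arctan2(Rm[1,1],Rm[0,1])); print("t",round(o["t"],2),"pos",p.round(1),"phi",round(phi,1),"tilt",np.degrees(np.arccos(-Rm[2,2])).round(2))
if len(sys.argv)>3:
    t=np.array([float(a) for a in sys.argv[1:4]]); print("shift",(Rm.T@(t-p)).round(1))
    if len(sys.argv)>4: print("turn z rad",np.radians(phi-float(sys.argv[4])).round(3))
E
python3 -m pendant '[[[35.5,-24,13],[0,0,0],1],[[35.5,-24,13],[0,0,0],1],[[35.5,-24,13],[0,0,0],1],[[0,0,0],[0,0,0.125],1],[[0,0,0],[0,0,0.125],1],[[0,0,0],[0,0,0.125],1],[[0,0,0],[0,0,0.125],1],[[0,0,0],[0,0,0.125],1],[[0,0,0],[0,0,0.125],1],[[0,0,0],[0,0,0.125],1],[[0,0,0],[0,0,0.125],1],[[0,0,0],[0,0,0.125],1]]' 25
python3 -m pendant '[[[0,0,0],[0,0,0.125],1],[[0,0,0],[0,0,0.125],1],[[0,0,0],[0,0,0.125],1],[[0,0,0],[0,0,0.102],1],[[0,0,0],[0,0,0],1],[[0,0,0],[0,0,0],1],[[0,0,0],[0,0,0],1]]'
python3 go.py 417.4 -225.5 100 -91.8; python3 snap.py w3
```

```text
t: 3.92
tool_pos: [0.4232, -0.2327, 0.2223]
tool_rot: [3.065, 0.688, 0.001]
contact_force: [-0.2, 0.2, -0.1]
opening: 0.0855
grip_force: 0.0
t: 4.5
tool_pos: [0.4231, -0.2333, 0.2221]
tool_rot: [3.141, -0.044, 0.001]
contact_force: [0.5, -0.4, -0.2]
opening: 0.0856
grip_force: 0.0
t 4.5 pos [ 423.1 -233.3  222.1] phi -91.6 tilt 0.02
shift [ -6.   -7.7 122.1]
turn z rad 0.003
```

View pics/w3.png

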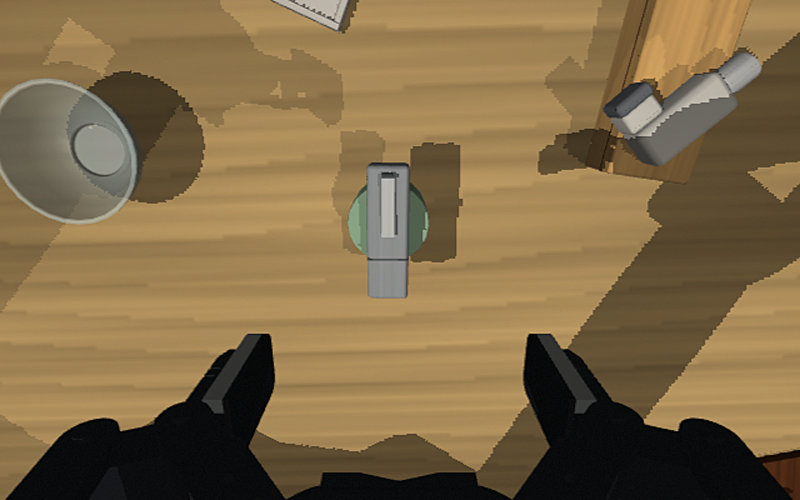

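The case is seen from directly above: corners (368,164), (408,164), (408,297), (368,298), with the jar rim at columns 348 and 429. I'll cross-check the position and plan the descent.

```bash
python3 - <<'E'
from meas import *
m=L("w3")
quad("case",m,[(369,165),(408,165),(408,297),(368,297)],.062)
circ("jar",m,[(348,222),(429,222),(354,245),(424,242),(355,196),(420,195)],.044)
E
python3 -m pendant '[[[-3,-4,32],[0,0,0],1],[[-3,-4,32],[0,0,0],1],[[0,0,32],[0,0,0],1],[[0,0,22],[0,0,0],1],[[0,0,0],[0,0,0],1],[[0,0,0],[0,0,0],1]]'
python3 go.py 417.4 -225.5 51 -91.8
```

```text
case c [ 416.7 -225.2] edges [26.8 98.7 30.3 98.8] ang [-91.7 178.8  88.3  -3.3]
jar c [ 421.  -224.9] r 31.4
t: 5.05
tool_pos: [0.4165, -0.2251, 0.1031]
tool_rot: [-3.139, 0.048, 0.004]
contact_force: [-0.6, 0.3, 0.7]
opening: 0.085
grip_force: 0.0
t 5.05 pos [ 416.5 -225.1  103.1] phi -91.7 tilt 0.17
shift [ 1.   0.5 52.1]
turn z rad 0.001
```

```bash
python3 -m pendant '[[[0,0,20],[0,0,0],1],[[0,0,20],[0,0,0],1],[[0,0,12],[0,0,0],1],[[0,0,0],[0,0,0],1],[[0,0,0],[0,0,0],0],[[0,0,0],[0,0,0],0],[[0,0,0],[0,0,0],0],[[0,0,0],[0,0,0],0],[[0,0,0],[0,0,0],0],[[0,0,0],[0,0,0],0],[[0,0,0],[0,0,0],0],[[0,0,0],[0,0,0],0]]' 30
python3 go.py 417 -225 120; python3 -m pendant '[[[0,0,0],[0,0,0],0],[[0,0,0],[0,0,0],0]]'
```

```text
t: 6.05
tool_pos: [0.4181, -0.2263, 0.0533]
tool_rot: [3.14, -0.049, 0.003]
contact_force: [0.1, 0.3, 5.3]
opening: 0.0292
grip_force: 30.6
t 6.05 pos [ 418.1 -226.3   53.3] phi -91.8 tilt 0.12
shift [ -1.   -1.2 -66.7]
t: 6.22
tool_pos: [0.4181, -0.2263, 0.0533]
tool_rot: [3.14, -0.049, 0.003]
contact_force: [-0.6, -0.1, 6.1]
opening: 0.0292
grip_force: 30.6
```

```bash
python3 -m pendant '[[[0,0,-10],[0,0,0],0],[[0,0,-32],[0,0,0],0],[[0,0,-32],[0,0,0],0],[[0,0,-32],[0,0,0],0],[[-2,-37,0],[0,0,0],0],[[-2,-37,0],[0,0,0],0],[[-2,-37,0],[0,0,0],0],[[-2,-37,0],[0,0,0],0],[[-2,-37,0],[0,0,0],0],[[-2,-37,0],[0,0,0],0],[[-2,-37,0],[0,0,0],0],[[-2,-37,0],[0,0,0],0]]'
python3 -m pendant '[[[-2,-37,0],[0,0,0],0],[[-2,-37,0],[0,0,0],0],[[-2,-37,0],[0,0,0],0],[[-2,-37,0],[0,0,0],0],[[-2,-37,0],[0,0,0],0],[[0,0,0],[0,0,-0.116],0],[[0,0,0],[0,0,-0.116],0],[[0,0,0],[0,0,-0.116],0],[[0,0,0],[0,0,-0.116],0],[[0,0,0],[0,0,-0.116],0],[[0,0,0],[0,0,-0.116],0],[[0,0,0],[0,0,-0.116],0]]'
python3 -m pendant '[[[0,0,0],[0,0,0],0],[[0,0,0],[0,0,0],0],[[0,0,0],[0,0,0],0]]'
python3 go.py 402 259 155 -45.3; python3 snap.py w4
```

```text
t: 7.22
tool_pos: [0.4096, 0.0723, 0.1581]
tool_rot: [3.141, -0.049, 0.0]
contact_force: [0.3, -0.5, 0.7]
opening: 0.0289
grip_force: 30.0
t: 8.22
tool_pos: [0.4057, 0.2557, 0.1578]
tool_rot: [2.902, 1.204, -0.002]
contact_force: [0.2, 0.3, -0.5]
opening: 0.0295
grip_force: 30.1
t: 8.47
tool_pos: [0.406, 0.2558, 0.1579]
tool_rot: [-2.907, -1.192, 0.001]
contact_force: [0.1, 0.2, -0.7]
opening: 0.0292
grip_force: 30.1
t 8.47 pos [406.  255.8 157.9] phi -45.4 tilt 0.03
shift [-0.6 -5.1  2.9]
turn z rad -0.002
```

View pics/w4.png

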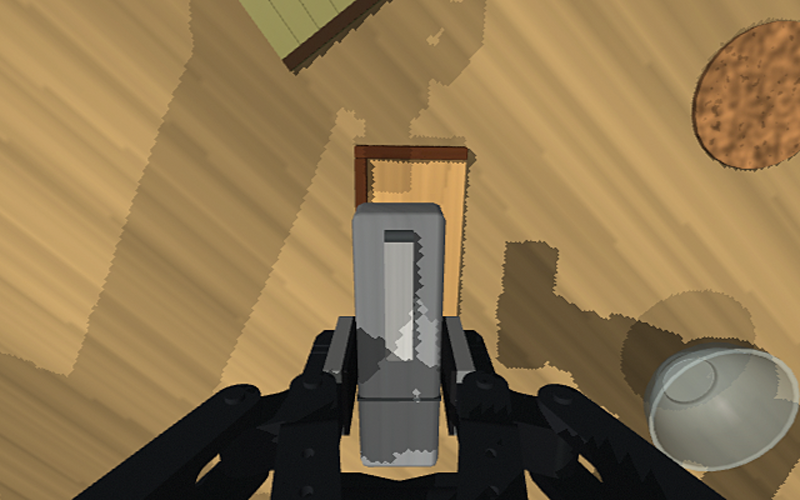

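The tray's +x edge runs from (356,146) to (467,148), and the held case is straight in the grip. I'll compute the tray frame and the remaining offset.

```bash
python3 - <<'E'
from meas import *
for n,a,b in [("w4",(356,146),(467,148)),("w1",(330,181),(385,238))]:
    m=L(n); A=ray(m,a[0]/1.25,a[1]/1.25,.012)[:2]; B=ray(m,b[0]/1.25,b[1]/1.25,.012)[:2]
    y=(A-B)/np.linalg.norm(A-B); x=np.array([y[1],-y[0]])
    print(n,"width",np.linalg.norm(A-B)*1e3,"tray ang",np.degrees(np.arctan2(x[1],x[0])))
    for ang in (np.radians(44.7),):
        x=np.array([np.cos(ang),np.sin(ang)]); y=np.array([-x[1],x[0]])
        c=(A+B)/2-.070*x; print("centre",c*1e3,"home",(c+.012*x+.014*y)*1e3,"pre",(c+.006*x+.008*y)*1e3)
m=L("w4"); a,b=[ray(m,u/1.25,v/1.25,.005)[:2] for u,v in [(465.5,170),(457.5,310)]]; d=a-b; print("right edge ang",np.degrees(np.arctan2(d[1],d[0])))
E
```

```text
w4 width 71.76599700446485 tray ang 43.55398618203749
centre [401.79892114 240.81169393] home [400.48098899 259.203623  ] pre [400.43656036 250.71845794]
w1 width 71.825067173683 tray ang 42.4810023288809
centre [402.56897508 240.06999888] home [401.25104293 258.46192795] pre [401.2066143  249.97676289]
right edge ang 44.02200987885703
```

```bash
python3 -m pendant '[[[-3.3,0,34],[0,0,0],0],[[-3.3,0,34],[0,0,0],0],[[0,0,34],[0,0,0],0],[[0,0,25],[0,0,0],0],[[0,0,8],[0,0,0],0],[[0,0,3],[0,0,0],0],[[0,0,3],[0,0,0],0],[[0,0,0],[0,0,0],0],[[0,0,0],[0,0,0],0],[[0,0,0],[0,0,0],0]]'
python3 go.py 401.3 251 15
```

```text
t: 9.35
tool_pos: [0.4029, 0.2518, 0.0188]
tool_rot: [-2.905, -1.195, -0.005]
contact_force: [0.5, -0.3, -1.0]
opening: 0.029
grip_force: 30.2
t 9.35 pos [402.9 251.8  18.8] phi -45.3 tilt 0.19
shift [-1.8 -0.6  3.8]
```

```bash
python3 -m pendant '[[[-1,0,2],[0,0,0],0],[[0,0,1],[0,0,0],0],[[0,0,1],[0,0,0],0],[[0,0,0],[0,0,0],0],[[0,0,0],[0,0,0],0]]'
python3 -m pendant '[[[0,0,1],[0,0,0],0],[[0,0,0],[0,0,0],0],[[0,0,0],[0,0,0],0]]'
```

```text
t: 9.77
tool_pos: [0.4012, 0.2506, 0.0142]
tool_rot: [2.905, 1.196, -0.0]
contact_force: [-3.2, -1.5, 7.9]
opening: 0.0292
grip_force: 31.1
t: 10.02
tool_pos: [0.4012, 0.2506, 0.0142]
tool_rot: [2.905, 1.196, -0.002]
contact_force: [-7.9, -3.9, 14.5]
opening: 0.0292
grip_force: 31.9
```

```bash
python3 -m pendant '[[[0,0,-1.5],[0,0,0],0],[[0,-1.5,0],[0,0,0],0],[[0,-1.5,0],[0,0,0],0],[[0,-1,0],[0,0,0],0],[[0,0,0],[0,0,0],0]]'; python3 go.py
python3 -m pendant '[[[0,-1,0],[0,0,0],0],[[0,-1,0],[0,0,0],0],[[0,0,0],[0,0,0],0]]'; python3 go.py
```

```text
t: 10.43
tool_pos: [0.3989, 0.2536, 0.0142]
tool_rot: [2.905, 1.196, 0.003]
contact_force: [2.5, -1.7, 5.0]
opening: 0.0296
grip_force: 30.8
t 10.43 pos [398.9 253.6  14.2] phi -45.2 tilt 0.11
t: 10.68
tool_pos: [0.3976, 0.255, 0.0143]
tool_rot: [2.905, 1.196, 0.003]
contact_force: [1.0, -1.8, 5.6]
opening: 0.0291
grip_force: 30.9
t 10.68 pos [397.6 255.   14.3] phi -45.3 tilt 0.12
```

```bash
python3 -m pendant '[[[0,-1,0],[0,0,0],0],[[0,-1,0],[0,0,0],0],[[0,0,0],[0,0,0],0]]'; python3 go.py
python3 -m pendant '[[[1.5,0,0],[0,0,0],0],[[1.5,0,0],[0,0,0],0],[[1,0,0],[0,0,0],0],[[1,0,0],[0,0,0],0],[[0,0,0],[0,0,0],0]]'; python3 go.py
```

```text
t: 10.93
tool_pos: [0.3968, 0.2558, 0.0143]
tool_rot: [2.903, 1.195, 0.004]
contact_force: [3.3, -5.3, 4.1]
opening: 0.0294
grip_force: 30.8
t 10.93 pos [396.8 255.8  14.3] phi -45.3 tilt 0.2
t: 11.35
tool_pos: [0.3987, 0.2577, 0.0142]
tool_rot: [2.901, 1.194, -0.006]
contact_force: [-3.2, -11.4, 14.3]
opening: 0.029
grip_force: 31.8
t 11.35 pos [398.7 257.7  14.2] phi -45.2 tilt 0.34
```

```bash
python3 -m pendant '[[[0,0,-1],[0,0,0],0],[[1,-0.5,0],[0,0,0],0],[[1,-0.5,0],[0,0,0],0],[[0,0,0],[0,0,0],0]]'; python3 go.py
python3 -m pendant '[[[1,-0.5,0],[0,0,0],0],[[1,0,0],[0,0,0],0],[[0,0,0],[0,0,0],0]]'; python3 go.py
```

```text
t: 11.68
tool_pos: [0.3993, 0.2586, 0.0143]
tool_rot: [2.898, 1.193, -0.007]
contact_force: [-0.3, -15.7, 8.9]
opening: 0.0292
grip_force: 31.4
t 11.68 pos [399.3 258.6  14.3] phi -45.2 tilt 0.48
t: 11.93
tool_pos: [0.4007, 0.2599, 0.0143]
tool_rot: [2.898, 1.193, -0.007]
contact_force: [0.9, -17.5, 8.8]
opening: 0.0299
grip_force: 31.4
t 11.93 pos [400.7 259.9  14.3] phi -45.2 tilt 0.52
```

```bash
python3 -m pendant '[[[0,0,0],[0,0,0],0.6],[[0,0,0],[0,0,0],0.6],[[0,0,0],[0,0,0],0.6],[[0,0,0],[0,0,0],0.6],[[0,0,-10],[0,0,0],0.6],[[0,0,-30],[0,0,0],1],[[0,0,-30],[0,0,0],1],[[-25,0,-20],[0,0,0],1],[[-25,0,0],[0,0,0],1],[[0,0,0],[0,0,0],1],[[0,0,0],[0,0,0],1],[[0,0,0],[0,0,0],1]]'; python3 snap.py w5; python3 - <<'E'
from h import *
im=cv2.imread("w5raw.png"); cv2.imwrite("pics/w5c.png",cv2.resize(im[80:330,200:440],(768,800*1)[::1] if 0 else (576,600),interpolation=cv2.INTER_CUBIC))
E
python3 go.py
```

```text
t: 12.93
tool_pos: [0.3652, 0.2287, 0.1047]
tool_rot: [-2.905, -1.196, -0.001]
contact_force: [-0.8, -0.8, -0.6]
opening: 0.0855
grip_force: 0.0
t 12.98 pos [365.3 228.8 104.5] phi -45.3 tilt 0.01
```

View pics/w5c.png

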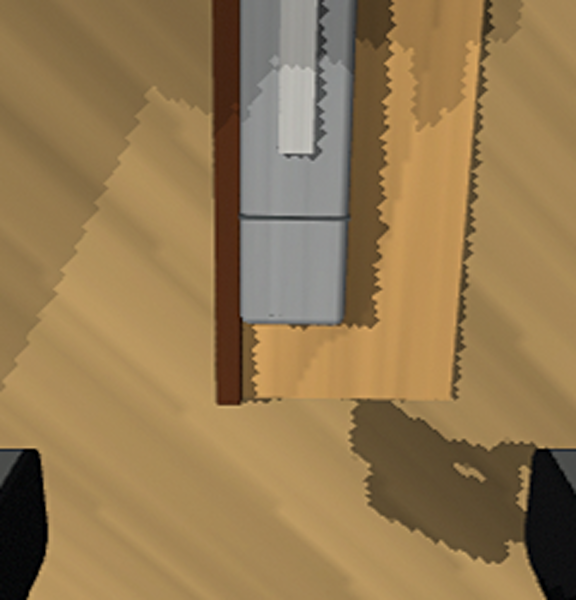

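The case lies flush along the +y stop. Now the +x end.

```bash
python3 - <<'E'
from meas import *
m=L("w5")
x=np.array([np.cos(np.radians(44.7)),np.sin(np.radians(44.7))])
a=ray(m,200+290/2.4,80+322/2.4,.023)[:2]; b=ray(m,200+350/2.4,80+400/2.4,.005)[:2]; print("gap -x end",(a-b)@x*1e3)
im=cv2.imread("w5raw.png"); cv2.imwrite("pics/w5d.png",cv2.resize(im[20:120,270:420],(780,520),interpolation=cv2.INTER_CUBIC))
E
```

```text
gap -x end 33.141058965303046
```

View pics/w5d.png

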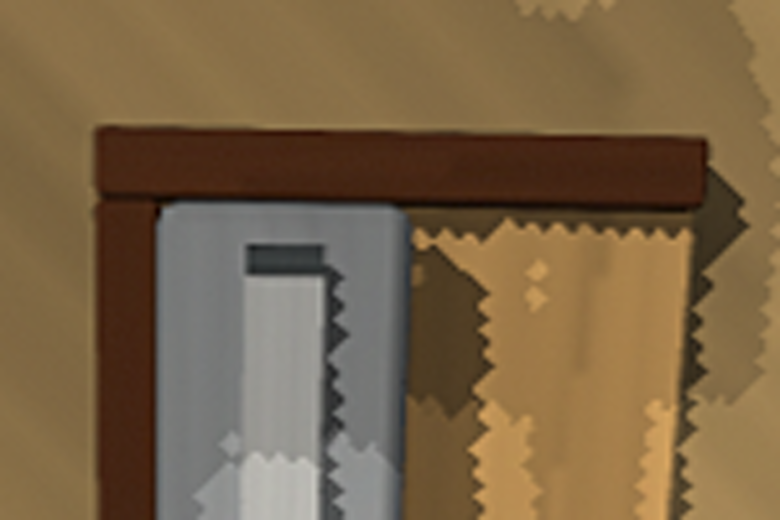

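The case is home against both stops. The jar at (421,-225) is next.

```bash
python3 -m pendant '[[[-23,30,0],[0,0,0],1],[[-23,30,0],[0,0,0],1],[[-23,30,0],[0,0,0],1],[[-23,30,0],[0,0,0],1],[[-23,30,0],[0,0,0],1],[[-23,30,0],[0,0,0],1],[[-23,30,0],[0,0,0],1],[[-23,30,0],[0,0,0],1],[[-23,30,0],[0,0,0],1],[[-23,30,0],[0,0,0],1],[[-23,30,0],[0,0,0],1],[[-23,30,0],[0,0,0],1]]'
python3 -m pendant '[[[0,0,0],[0,0,0],1],[[0,0,0],[0,0,0],1],[[0,0,0],[0,0,0],1]]'; python3 go.py 421 -225 10
```

```text
t: 13.98
tool_pos: [0.4228, -0.2237, 0.1039]
tool_rot: [-2.904, -1.195, 0.0]
contact_force: [0.7, 1.1, 0.0]
opening: 0.0855
grip_force: 0.0
t: 14.23
tool_pos: [0.4224, -0.2213, 0.1037]
tool_rot: [-2.903, -1.194, 0.001]
contact_force: [0.2, -0.1, -0.5]
opening: 0.0853
grip_force: 0.0
t 14.23 pos [ 422.4 -221.3  103.7] phi -45.3 tilt 0.13
shift [-3.6  1.8 93.7]
```

```bash
python3 snap.py w6; python3 - <<'E'
from meas import *
m=L("w6"); im=cv2.imread("w6raw.png").astype(int); g=((im[...,1]-im[...,2]>12)&(im[...,1]-im[...,0]>3)).astype(np.uint8)
n,l,s,c=cv2.connectedComponentsWithStats(g); i=1+s[1:,4].argmax(); print(s[i],c[i],ray(m,*c[i],.040))
u,v=proj(m,(.421,-.225,.044)); print(u,v)
cv2.imwrite("pics/w6c.png",cv2.resize(im.astype(np.uint8)[150:400,120:520],(800,500)))
E
```

```text
[ 273  168   98  103 7419] [320.30489284 221.76128858] [ 0.42137218 -0.22208833  0.04      ]
323.20465185446176 227.5488461832304
```

View pics/w6c.png

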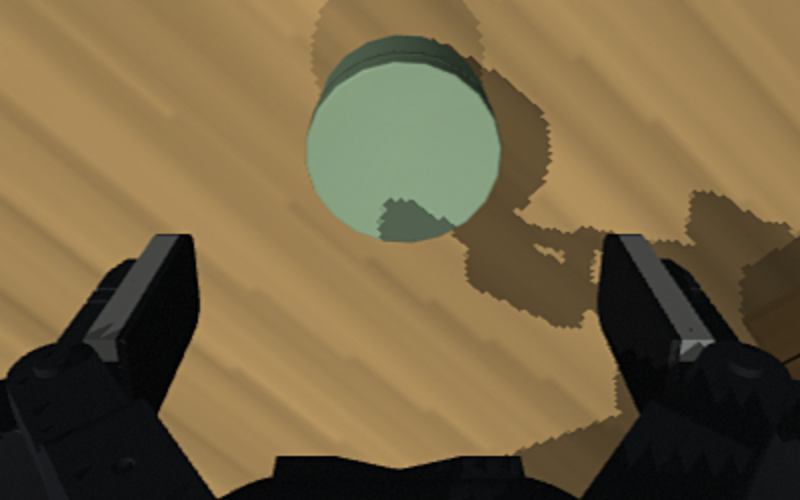

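The jar top is centred at (403,152) in the crop, or raw (321.5,226). That's within 2 px of the prediction, so I'll descend and grip.

```bash
python3 -m pendant '[[[-3,1.5,10],[0,0,0],1],[[0,0,30],[0,0,0],1],[[0,0,30],[0,0,0],1],[[0,0,22],[0,0,0],1],[[0,0,0],[0,0,0],1],[[0,0,0],[0,0,0],0],[[0,0,0],[0,0,0],0],[[0,0,0],[0,0,0],0],[[0,0,0],[0,0,0],0],[[0,0,0],[0,0,0],0],[[0,0,0],[0,0,0],0]]' 40
python3 go.py 632.3 148.7 85
```

```text
t: 15.2
tool_pos: [0.4225, -0.2254, 0.0142]
tool_rot: [2.903, 1.195, 0.003]
contact_force: [-0.3, 1.3, 4.4]
opening: 0.0607
grip_force: 44.4
t 15.2 pos [ 422.5 -225.4   14.2] phi -45.3 tilt 0.17
shift [ 412.4 -117.9  -70.8]
```

```bash
python3 -m pendant '[[[0,0,-10],[0,0,0],0],[[0,0,-35],[0,0,0],0],[[0,0,-35],[0,0,0],0],[[0,0,-20],[0,0,0],0],[[20,-6,0],[0,0,0],0],[[34,-10,0],[0,0,0],0],[[34,-10,0],[0,0,0],0],[[34,-10,0],[0,0,0],0],[[34,-10,0],[0,0,0],0],[[34,-10,0],[0,0,0],0],[[34,-10,0],[0,0,0],0],[[34,-10,0],[0,0,0],0]]'
python3 -m pendant '[[[34,-10,0],[0,0,0],0],[[34,-10,0],[0,0,0],0],[[34,-10,0],[0,0,0],0],[[34,-10,0],[0,0,0],0],[[20,-6,0],[0,0,0],0],[[0,0,0],[0,0,0],0],[[0,0,0],[0,0,0],0],[[0,0,0],[0,0,0],0]]'
python3 go.py 632.3 148.7 22; python3 snap.py w7
```

```text
t: 16.2
tool_pos: [0.5511, 0.0125, 0.1125]
tool_rot: [-2.905, -1.196, 0.001]
contact_force: [-0.0, -0.3, -2.7]
opening: 0.061
grip_force: 45.2
t: 16.87
tool_pos: [0.6287, 0.1527, 0.112]
tool_rot: [2.905, 1.195, -0.003]
contact_force: [0.1, -0.7, -3.1]
opening: 0.0606
grip_force: 45.2
t 16.87 pos [628.7 152.7 112. ] phi -45.3 tilt 0.1
shift [-0.1  5.4 90. ]
```

```bash
python3 -m pendant '[[[0,5.4,10],[0,0,0],0],[[0,0,30],[0,0,0],0],[[0,0,30],[0,0,0],0],[[0,0,15],[0,0,0],0],[[0,0,4],[0,0,0],0],[[0,0,0],[0,0,0],0],[[0,0,0],[0,0,0],0]]'; python3 go.py 632.3 148.7 19.2
```

```text
t: 17.5
tool_pos: [0.6342, 0.1492, 0.0245]
tool_rot: [2.905, 1.195, 0.003]
contact_force: [0.5, -0.4, -2.4]
opening: 0.0607
grip_force: 45.2
t 17.5 pos [634.2 149.2  24.5] phi -45.3 tilt 0.1
shift [-1.7 -1.   5.3]
```

```bash
python3 -m pendant '[[[-1.7,-1,2],[0,0,0],0],[[0,0,1],[0,0,0],0],[[0,0,1],[0,0,0],0],[[0,0,1],[0,0,0],0],[[0,0,0],[0,0,0],0],[[0,0,0],[0,0,0],0]]'; python3 go.py 632.3 148.7 19.2
```

```text
t: 18.0
tool_pos: [0.6319, 0.1491, 0.0193]
tool_rot: [2.905, 1.196, 0.002]
contact_force: [-0.4, 0.6, 1.0]
opening: 0.0607
grip_force: 45.4
t 18.0 pos [631.9 149.1  19.3] phi -45.3 tilt 0.06
shift [0.  0.6 0.1]
```

```bash
python3 -m pendant '[[[0,0,0],[0,0,0],1],[[0,0,0],[0,0,0],1],[[0,0,0],[0,0,0],1],[[0,0,0],[0,0,0],1],[[0,0,-10],[0,0,0],1],[[0,0,-35],[0,0,0],1],[[0,0,-35],[0,0,0],1],[[0,0,-35],[0,0,0],1],[[-20,13,0],[0,0,0],1],[[-31,20,0],[0,0,0],1],[[-31,20,0],[0,0,0],1],[[-31,20,0],[0,0,0],1]]'
python3 -m pendant '[[[-31,20,0],[0,0,0],1],[[-31,20,0],[0,0,0],1],[[-31,20,0],[0,0,0],1],[[-31,20,0],[0,0,0],1],[[-31,20,0],[0,0,0],1],[[-31,20,0],[0,0,0],1],[[-31,20,0],[0,0,0],1],[[-31,20,0],[0,0,0],1],[[-31,20,0],[0,0,0],1],[[-31,20,0],[0,0,0],1],[[-31,20,0],[0,0,0],1],[[-31,20,0],[0,0,0],1]]'
python3 -m pendant '[[[0,0,0],[0,0,-0.124],1],[[0,0,0],[0,0,-0.124],1],[[0,0,0],[0,0,-0.124],1],[[0,0,0],[0,0,-0.124],1],[[0,0,0],[0,0,-0.124],1],[[0,0,0],[0,0,-0.124],1],[[0,0,0],[0,0,-0.124],1],[[0,0,0],[0,0,-0.124],1],[[0,0,0],[0,0,-0.124],1],[[0,0,0],[0,0,-0.124],1],[[0,0,0],[0,0,-0.124],1],[[0,0,0],[0,0,-0.124],1]]'
python3 -m pendant '[[[0,0,0],[0,0,0],1],[[0,0,0],[0,0,0],1]]'
python3 go.py 500.3 -433 100 39.8; python3 snap.py w8; python3 - <<'E'
from h import *
im=cv2.imread("w8raw.png"); cv2.imwrite("pics/w8c.png",cv2.resize(im[100:400,160:560],(800,600),interpolation=cv2.INTER_CUBIC))
E
```

```text
t: 19.0
tool_pos: [0.6024, 0.0165, 0.1349]
tool_rot: [2.904, 1.197, 0.002]
contact_force: [0.2, 0.5, 0.0]
opening: 0.0854
grip_force: 0.0
t: 20.0
tool_pos: [0.5066, -0.4166, 0.1346]
tool_rot: [2.904, 1.195, 0.001]
contact_force: [0.1, 0.1, 0.7]
opening: 0.0851
grip_force: 0.0
t: 21.0
tool_pos: [0.5073, -0.4149, 0.1345]
tool_rot: [1.319, 2.851, -0.0]
contact_force: [-0.3, 0.2, 0.0]
opening: 0.0853
grip_force: 0.0
t: 21.17
tool_pos: [0.5073, -0.4148, 0.1342]
tool_rot: [1.332, 2.844, -0.0]
contact_force: [0.1, -0.8, 0.7]
opening: 0.0851
grip_force: 0.0
t 21.17 pos [ 507.3 -414.8  134.2] phi 39.8 tilt 0.04
shift [ -9.4 -17.   34.2]
turn z rad 0.0
```

View pics/w8c.png

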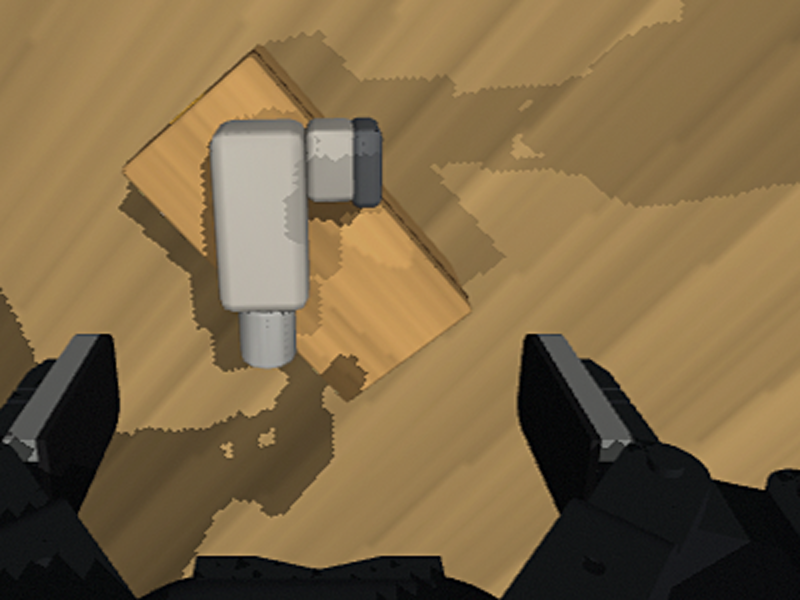

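The sleeve stands straight in the view: corners (211,125), (307,122), (307,308), (221,308). The canister points toward the gripper and the mouthpiece is to the right.

```bash
python3 - <<'E'
from meas import *
m=L("w8")
P=quad("sleeve",m,[(211,128),(307,125),(307,306),(221,306)],.068,2,(160,100))
c=P.mean(0); d=(P[2]+P[3]-P[0]-P[1]); d/=np.linalg.norm(d); print("ang",np.degrees(np.arctan2(d[1],d[0])),"grip",(c+.015*d)*1e3)
quad("box",m,[(254,52),(470,308),(362,392),(124,170)],.044,2,(160,100))
E
```

```text
sleeve c [ 489.4 -421.3] edges [29.3 61.  28.5 60.1] ang [  41.6  -50.5 -140.2  130.2]
ang -50.1487769371325 grip [ 498.98535801 -432.77874935]
box c [ 510.2 -424.2] edges [121.   53.2 122.5  61.2] ang [-10.5 -97.7 173.2  80.8]
```

```bash
python3 -m pendant '[[[-4.5,-9,0],[0,0,0],1],[[-4.5,-8.5,10],[0,0,0],1],[[0,0,30],[0,0,0],1],[[0,0,20],[0,0,0],1],[[0,0,10],[0,0,0],1],[[0,0,10],[0,0,0],1],[[0,0,0],[0,0,0],1],[[0,0,0],[0,0,0],1]]'; python3 go.py 499.6 -432.9 50 39.8
```

```text
t: 21.88
tool_pos: [0.4995, -0.4332, 0.0535]
tool_rot: [-1.328, -2.847, 0.0]
contact_force: [0.3, -0.9, 0.3]
opening: 0.0855
grip_force: 0.0
t 21.88 pos [ 499.5 -433.2   53.5] phi 40.0 tilt 0.01
shift [0.2 0.2 3.5]
turn z rad 0.003
```

```bash
python3 -m pendant '[[[0,0,2.5],[0,0,0],1],[[0,0,0],[0,0,0],0],[[0,0,0],[0,0,0],0],[[0,0,0],[0,0,0],0],[[0,0,0],[0,0,0],0],[[0,0,0],[0,0,0],0],[[0,0,0],[0,0,0],0],[[0,0,0],[0,0,0],0],[[0,0,0],[0,0,0],0],[[0,0,0],[0,0,0],0],[[0,0,0],[0,0,0],0]]' 25; python3 go.py
python3 -m pendant '[[[0,0,-10],[0,0,0],0],[[0,0,-30],[0,0,0],0],[[0,0,-30],[0,0,0],0],[[0,0,-10],[0,0,0],0],[[0,0,0],[0,0,-0.109],0],[[0,0,0],[0,0,-0.109],0],[[0,0,0],[0,0,-0.109],0],[[0,0,0],[0,0,-0.109],0],[[0,0,0],[0,0,0],0]]'
python3 - <<'E'
import numpy as np
c=np.array([642,-172.5])
for a in (-25.3,):
    x=np.array([np.cos(np.radians(a)),np.sin(np.radians(a))]); y=np.array([-x[1],x[0]]); print(c+4*x-12*y)
E
```

```text
t: 22.8
tool_pos: [0.4999, -0.4332, 0.0516]
tool_rot: [1.327, 2.846, -0.001]
contact_force: [-0.4, 0.7, 4.5]
opening: 0.0296
grip_force: 25.5
t 22.8 pos [ 499.9 -433.2   51.6] phi 40.0 tilt 0.05
t: 23.55
tool_pos: [0.4992, -0.4324, 0.1301]
tool_rot: [-0.678, -3.066, -0.001]
contact_force: [-0.3, 0.3, -0.5]
opening: 0.0295
grip_force: 24.9
[ 640.48803584 -185.05842205]
```

```bash
python3 go.py 640.5 -185 60 64.7
```

```text
t 23.55 pos [ 499.2 -432.4  130.1] phi 65.1 tilt 0.08
shift [-24.  283.9  70.3]
turn z rad 0.006
```

```bash
python3 -m pendant '[[[-2,24,0],[0,0,0],0],[[-3,35,0],[0,0,0],0],[[-3,35,0],[0,0,0],0],[[-3,35,0],[0,0,0],0],[[-3,35,0],[0,0,0],0],[[-3,35,0],[0,0,0],0],[[-3,35,0],[0,0,0],0],[[-3,35,0],[0,0,0],0],[[-1,15,30],[0,0,0],0],[[0,0,30],[0,0,0],0],[[0,0,20],[0,0,0],0],[[0,0,10],[0,0,0],0]]'
python3 -m pendant '[[[0,0,5],[0,0,0],0],[[0,0,0],[0,0,0],0],[[0,0,0],[0,0,0],0]]'; python3 go.py 640.5 -185 12.6 64.7
```

```text
t: 24.55
tool_pos: [0.6389, -0.1839, 0.0364]
tool_rot: [-0.682, -3.06, -0.002]
contact_force: [-0.2, -0.3, -1.4]
opening: 0.0297
grip_force: 25.0
t: 24.8
tool_pos: [0.6421, -0.1864, 0.0372]
tool_rot: [0.682, 3.065, -0.0]
contact_force: [0.4, -0.4, -0.3]
opening: 0.0293
grip_force: 25.0
t 24.8 pos [ 642.1 -186.4   37.2] phi 64.9 tilt 0.1
shift [ 2.1  0.5 24.6]
turn z rad 0.003
```

```bash
python3 -m pendant '[[[2,0.5,8],[0,0,0],0],[[0,0,7],[0,0,0],0],[[0,0,4],[0,0,0],0],[[0,0,3],[0,0,0],0],[[0,0,1],[0,0,0],0],[[0,0,1],[0,0,0],0],[[0,0,0],[0,0,0],0],[[0,0,0],[0,0,0],0]]'; python3 go.py 640.5 -185 12.6
```

```text
t: 25.47
tool_pos: [0.6402, -0.1845, 0.0127]
tool_rot: [0.681, 3.066, -0.0]
contact_force: [-1.8, 0.4, 2.9]
opening: 0.0295
grip_force: 25.3
t 25.47 pos [ 640.2 -184.5   12.7] phi 65.0 tilt 0.04
shift [-0.5 -0.3  0.1]
```

```bash
python3 -m pendant '[[[0,0,0],[0,0,0],0.5],[[0,0,0],[0,0,0],0.5],[[0,0,0],[0,0,0],0.5],[[0,0,-10],[0,0,0],0.5],[[0,0,-30],[0,0,0],1],[[0,0,-35],[0,0,0],1],[[0,0,-35],[0,0,0],1],[[0,0,0],[0,0,-0.09],1],[[0,0,0],[0,0,-0.09],1],[[0,0,0],[0,0,-0.09],1],[[0,0,0],[0,0,0],1],[[0,0,0],[0,0,0],1]]'; python3 go.py 510 -427 100 80.4
```

```text
t: 26.47
tool_pos: [0.6399, -0.1844, 0.1225]
tool_rot: [0.265, 3.13, -0.0]
contact_force: [-0.2, 0.3, 0.4]
opening: 0.0852
grip_force: 0.0
t 26.47 pos [ 639.9 -184.4  122.5] phi 80.3 tilt 0.03
shift [  87.3 -261.    22.5]
turn z rad -0.001
```

```bash
python3 -m pendant '[[[10,-30,0],[0,0,0],1],[[11,-33,0],[0,0,0],1],[[11,-33,0],[0,0,0],1],[[11,-33,0],[0,0,0],1],[[11,-33,0],[0,0,0],1],[[11,-33,0],[0,0,0],1],[[11,-33,0],[0,0,0],1],[[11,-33,0],[0,0,0],1],[[0,0,0],[0,0,0],1],[[0,0,0],[0,0,0],1],[[0,0,0],[0,0,0],1]]'; python3 go.py 510 -427 100 80.4; python3 snap.py w9
python3 - <<'E'
from meas import *
m=L("w9"); im=cv2.imread("w9raw.png")
# profile edges along box axes: sample colours along the predicted short axis and long axis on the top plane
a=np.radians(-9.6); x=np.array([np.cos(a),np.sin(a)]); y=np.array([-x[1],x[0]]); c=np.array([.510,-.427])
for nm,d,h,off in (("y",y,.031,[-.03,0,.03]),("x",x,.062,[-.015,.015])):
  o=x if nm=="y" else y
  for f in off:
    for sgn in (-1,1):
      s=np.arange(-.014,.0141,.002); row=[]
      for t in s:
        u,v=proj(m,[*(c+f*o+sgn*(h+t)*d),.044]); row.append(tuple(int(k) for k in im[int(round(v)),int(round(u))]) if 0<=u<639 and 0<=v<399 else None)
      print(nm,f,sgn,[r and r[2]+r[1]-r[0] for r in row])
E
```

```text
t: 27.38
tool_pos: [0.5107, -0.4271, 0.1218]
tool_rot: [-0.264, -3.13, -0.001]
contact_force: [0.2, -0.4, -0.6]
opening: 0.085
grip_force: 0.0
t 27.38 pos [ 510.7 -427.1  121.8] phi 80.4 tilt 0.04
shift [ 0.7 -0.1 21.8]
turn z rad -0.001
y -0.03 -1 [257, 255, 249, 255, 257, 250, 245, 103, 116, 119, 118, 116, 117, 117, 115]
y -0.03 1 [274, 276, 275, 276, 271, 256, 259, 183, 184, 184, 185, 186, 182, 222, 220]
y 0 -1 [257, 262, 257, 258, 260, 253, 248, 97, 111, 111, 110, 112, 110, 116, 116]
y 0 1 [277, 275, 276, 276, 271, 259, 262, 191, 185, 183, 182, 182, 178, 197, 212]
y 0.03 -1 [148, 155, 150, 153, 140, 136, 136, 122, 131, 131, 131, 130, 127, 127, 126]
y 0.03 1 [221, 211, 211, 232, 221, 198, 201, 189, 190, 186, 187, 188, 187, 186, 187]
x -0.015 -1 [254, 252, 252, 253, 253, 247, 250, 164, 108, 214, 214, 218, 218, 218, 210]
x -0.015 1 [247, 248, 248, 247, 246, 248, 250, 213, 220, 224, 221, 219, 218, 216, 212]
x 0.015 -1 [273, 270, 270, 270, 270, 269, 273, 182, 112, 225, 229, 218, 212, 220, 217]
x 0.015 1 [222, 222, 222, 224, 225, 225, 225, 229, 219, 218, 218, 214, 213, 208, 212]
```

Edges on all sides fall within 1 mm of the prediction. I'll descend and grip the box.

```bash
python3 -m pendant '[[[0.5,0,20],[0,0,0],1],[[0,0,35],[0,0,0],1],[[0,0,30],[0,0,0],1],[[0,0,20],[0,0,0],1],[[0,0,3],[0,0,0],1],[[0,0,0],[0,0,0],1],[[0,0,0],[0,0,0],0],[[0,0,0],[0,0,0],0],[[0,0,0],[0,0,0],0],[[0,0,0],[0,0,0],0],[[0,0,0],[0,0,0],0],[[0,0,0],[0,0,0],0]]' 45
python3 go.py 513 405.6 100 80.4
```

```text
t: 28.43
tool_pos: [0.5119, -0.4285, 0.017]
tool_rot: [0.261, 3.127, -0.004]
contact_force: [1.8, 1.3, 6.6]
opening: 0.0606
grip_force: 52.4
t 28.43 pos [ 511.9 -428.5   17. ] phi 80.4 tilt 0.27
shift [137.  822.5 -85.5]
turn z rad 0.001
```

```bash
python3 -m pendant '[[[0,0,-10],[0,0,0],0],[[0,0,-30],[0,0,0],0],[[0,0,-35],[0,0,0],0],[[0,0,-25],[0,0,0],0],[[3,18,0],[0,0,0],0],[[6,35,0],[0,0,0],0],[[6,35,0],[0,0,0],0],[[6,35,0],[0,0,0],0],[[6,35,0],[0,0,0],0],[[6,35,0],[0,0,0],0],[[6,35,0],[0,0,0],0],[[6,35,0],[0,0,0],0]]'
python3 -m pendant '[[[6,35,0],[0,0,0],0],[[6,35,0],[0,0,0],0],[[6,35,0],[0,0,0],0],[[6,35,0],[0,0,0],0],[[6,35,0],[0,0,0],0],[[6,35,0],[0,0,0],0],[[6,35,0],[0,0,0],0],[[6,35,0],[0,0,0],0],[[6,35,0],[0,0,0],0],[[6,35,0],[0,0,0],0],[[6,35,0],[0,0,0],0],[[6,35,0],[0,0,0],0]]'
python3 -m pendant '[[[5,35,0],[0,0,0],0],[[5,35,0],[0,0,0],0],[[3,18,0],[0,0,0],0],[[0,0,0],[0,0,0],0],[[0,0,0],[0,0,0],0]]'
python3 go.py 513 405.6 100 80.4
```

```text
t: 29.43
tool_pos: [0.5087, -0.1588, 0.114]
tool_rot: [-0.263, -3.13, -0.0]
contact_force: [0.4, 0.4, -2.4]
opening: 0.061
grip_force: 51.3
t: 30.43
tool_pos: [0.5075, 0.2672, 0.1141]
tool_rot: [-0.262, -3.13, 0.001]
contact_force: [1.6, 0.6, -2.0]
opening: 0.061
grip_force: 51.3
t: 30.85
tool_pos: [0.5095, 0.355, 0.1138]
tool_rot: [-0.259, -3.13, 0.002]
contact_force: [-0.2, -1.5, -1.3]
opening: 0.061
grip_force: 51.3
t 30.85 pos [509.5 355.  113.8] phi 80.5 tilt 0.07
shift [ 4.8 50.5 13.7]
turn z rad 0.003
```

```bash
python3 -m pendant '[[[1,25,0],[0,0,0],0],[[1,25,0],[0,0,0],0],[[0,0,30],[0,0,0],0],[[0,0,30],[0,0,0],0],[[0,0,20],[0,0,0],0],[[0,0,5],[0,0,0],0],[[0,0,0],[0,0,0],0],[[0,0,0],[0,0,0],0],[[0,0,0],[0,0,0],0]]'; python3 go.py 515 405.6 21 80.5
```

```text
t: 31.6
tool_pos: [0.518, 0.4046, 0.0315]
tool_rot: [0.263, 3.127, 0.003]
contact_force: [-0.2, -0.3, -2.3]
opening: 0.061
grip_force: 51.2
t 31.6 pos [518.  404.6  31.5] phi 80.4 tilt 0.22
shift [ 3.2  0.5 10.5]
turn z rad -0.002
```

```bash
python3 -m pendant '[[[3,1,4],[0,0,0],0],[[0,0,3],[0,0,0],0],[[0,0,2],[0,0,0],0],[[0,0,1],[0,0,0],0],[[0,0,0],[0,0,0],0],[[0,0,0],[0,0,0],0]]'; python3 -m pendant '[[[0,0,1],[0,0,0],0],[[0,0,0],[0,0,0],0]]'; python3 go.py 515 405.6 21 80.5
```

```text
t: 32.1
tool_pos: [0.514, 0.4063, 0.021]
tool_rot: [0.261, 3.13, 0.0]
contact_force: [-3.1, -1.6, 6.9]
opening: 0.0612
grip_force: 52.2
t: 32.27
tool_pos: [0.5141, 0.4063, 0.021]
tool_rot: [0.261, 3.13, -0.0]
contact_force: [-5.2, -2.1, 10.3]
opening: 0.0612
grip_force: 52.7
t 32.27 pos [514.1 406.3  21. ] phi 80.5 tilt 0.04
shift [-1.  -0.6  0. ]
turn z rad -0.001
```

```bash
python3 -m pendant '[[[0,0,-1],[0,0,0],1],[[0,0,0],[0,0,0],1],[[0,0,0],[0,0,0],1],[[0,0,0],[0,0,0],1],[[0,0,-10],[0,0,0],1],[[0,0,-35],[0,0,0],1],[[0,0,-35],[0,0,0],1],[[20,0,-35],[0,0,0],1],[[20,0,-35],[0,0,0],1],[[20,0,-20],[0,0,0],1],[[0,0,0],[0,0,0],1],[[0,0,0],[0,0,0],1]]'; python3 snap.py f1
python3 -m pendant '[[[0,-35,0],[0,0,0],1],[[0,-35,0],[0,0,0],1],[[0,-35,0],[0,0,0],1],[[0,-35,0],[0,0,0],1],[[0,-35,0],[0,0,0],1],[[0,-35,0],[0,0,0],1],[[0,-35,0],[0,0,0],1],[[0,-35,0],[0,0,0],1],[[0,-35,0],[0,0,0],1],[[0,-35,0],[0,0,0],1],[[0,0,0],[0,0,0],1],[[0,0,0],[0,0,0],1]]'; python3 snap.py f2
python3 snap.py fs side; python3 go.py; python3 - <<'E'
import cv2,numpy as np
f1,f2,s=[cv2.imread(f"{n}raw.png") for n in ("f1","f2","fs")]
r=lambda a,w,h:cv2.resize(a,(w,h),interpolation=cv2.INTER_CUBIC)
cv2.imwrite("pics/final.png",np.vstack([np.hstack([r(f1[0:280,100:548],400,250),r(s[120:300,210:430],400,250)]),r(f2[0:280,:],800,350)]))
E
```

```text
t: 33.27
tool_pos: [0.4548, 0.4166, 0.1917]
tool_rot: [0.259, 3.127, 0.004]
contact_force: [-0.1, -0.4, -1.4]
opening: 0.0854
grip_force: 0.0
t: 34.32
tool_pos: [0.3957, 0.0687, 0.1872]
tool_rot: [-0.269, -3.127, 0.0]
contact_force: [-0.0, -0.2, 0.2]
opening: 0.0851
grip_force: 0.0
t 34.42 pos [396.   70.5 187.7] phi 80.4 tilt 0.15
```

View pics/final.png

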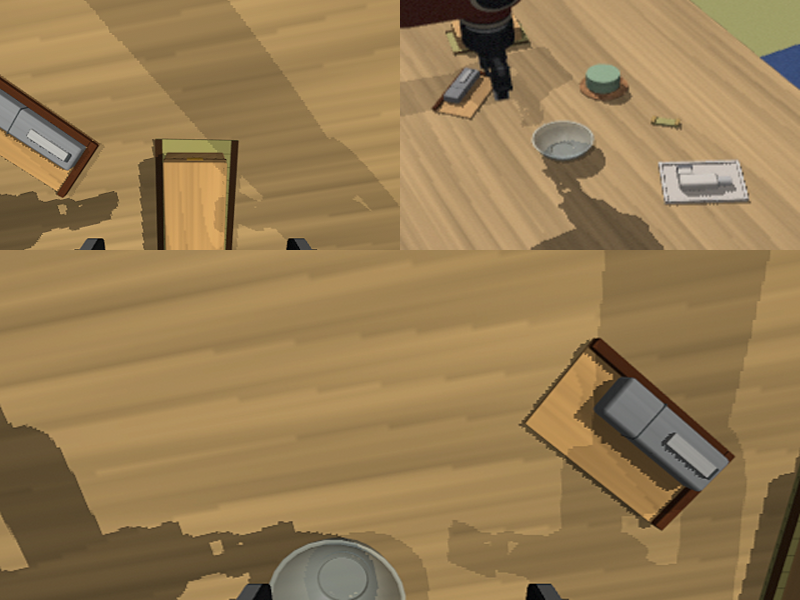

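The final view shows the case flush against both stops at (665,435), the box centred between the mat's dark edges at (195,200), the jar on the coaster at (603,80) and the inhaler lengthways in the dish at (703,180). The bowl and chopstick rest haven't moved, so I'm handing in.

```bash
python3 -c "
from station import ctrl
print(ctrl.finish_job())"
```

```text
the job is handed in; nothing more can be done
None
```

I handed the job in at about 34 s with the case, inhaler, pill box and jar each in its own place; the final pictures agree, but the hand-in returned no verdict.

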